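Clamp a driver housing in a turnbuckle fixture

ROBOT

A 6-joint arm with a two-finger parallel gripper is mounted at the origin on the work surface. World frame = base frame: x ahead of the robot, y to its left, z up, the work surface at z = 0. Lengths are in m, angles in rad, forces in N, time in s.
With the tool pointing down it reaches from about 0.25 to 0.8 m from the base axis. Payload 8.5 kg.
Tool frame: the origin (TCP) lies on the centre line of the jaws, within the pads' length; the fingertips stand 19 mm ahead of it and the grasp point (between the pads) is the TCP (arm.tips_ahead is the distance from the TCP to the fingertips, in m); x points along the fingers, y is the direction in which the jaws open and shut, and the axes are right-handed (so a half turn about x gives the same grasp; the last joint's range is limited). The gripper opens to 85 mm and grips with 20 to 120 N. Pads are 22 mm wide; open, the fingers measure 114 mm over their backs; the gripper's body (76 mm by 85 mm) begins 54 mm behind the grasp point. The pads swing forward as they close: fully open they stand 13 mm farther back than shut.
Start: joints at [-1.137, 0.238, -0.013, 1.319, 0, 1.571], TCP at [0.221, -0.476, 0.25] pointing down, gripper open.
Joint ranges: [-2.66, 2.66], [-1.03, 1.9], [-1.14, 1.46], [-1.82, 2.27], [-1.45, 1.34], [-3.14, 3.14]. Speed limits (rad/s): [2.22, 2.22, 2.79, 3.14, 3.14, 3.14].

INTERFACE

Orientations are given as a rotation vector (axis times angle).
In Python, from plant import arm gives the robot as it stands. The module is installed in compiled form; this text tells all that it offers.
- The arm moves only by the tool drive_tool, never from a script. Its argument "rows" is text: rows parted by semicolons, each of 4 numbers parted by spaces: the shift along the tool's x, y, z in units of 40 mm (1.0 is 40 mm), then the turn about the tool's x in units of 10 degrees (1.0 is 10 degrees). A call has 1 to 10 rows; each row is the pose to reach, as a shift and turn from the pose measured when the call began, along the tool's axes at that moment; what a row does not reach only later rows make up. A row lasts 1/8 s, in which the tool goes at most 62.5 mm and 10.7 degrees, less where a joint would pass 70% of its speed; a pose out of reach is approached as far as the arm can. A call with a gripper value outside its range is refused whole. "jaw" is the closure in counts, from 0 (fully open) to 255 (shut), set as the call begins (left out, the last holds). The fingers move at their own pace and stop on an object; "newtons" is the grip in N (left out, the last holds). Time passes only in rows, so rows that repeat a pose let the fingers close. It gives the time, the measured TCP pose, the force and the opening at its end, in the units of the state.
- arm.read_state(): the state, without advancing time (a new reading comes with each control period).
- arm.grab_frame(name): name is "scene" or "top" or "wrist"; returns the picture (480x640x3 uint8, red, green, blue); there is no depth.
- arm.camera_model(name): a dict with "fov_y" (degrees; the focal length in pixels is half the picture's height over the tangent of half this angle, whatever the lens; pixels are square), "cx", "cy" (the principal point, pixels), "distortion" ([k1, k2, p1, p2, k3] as OpenCV has them; the pictures are not rectified), "extrinsics" (4x4, takes a point from world to camera coordinates); the wrist camera has in their place "tool_from_camera" (4x4, takes a point from camera to tool coordinates, whose origin is the TCP and whose axes are the tool frame's). Camera axes: x right, y up, looking along -z (the intrinsics and any distortion apply to the point x, -y, -z); pixel columns grow to the right and rows downward; lengths in m; the calibration is good to about 2 mm. A picture is of the moment at which its call begins: read the wrist's pose just before it. camera_model takes no time and is no camera call.
- arm.finish_job(): hands the job in, once; it reports no verdict.
The state is a dict: "time": time; "joints": joint angles; "joint_vel": joint speeds; "joint_efforts": joint torques, N m; "ee_pos": TCP position; "tcp_rot": TCP orientation; "wrist_force": force on the tool from outside, world axes, zero at the start; "torque": the same for the moment, N m; "width": finger opening in m.
Only numpy, scipy, OpenCV 4.12 (cv2) and the standard library are available. Lean on these libraries where they do the work, as an engineer would, in place of code of your own. Each camera call takes 0.05 s, during which the arm holds its last target. There are 200 camera calls.

TASK

Set the loose black housing upright on the white bed of the clamping fixture, lengthwise between the two open jaws, and let go of it. Then turn the turnbuckle by its ball-ended spokes, the top going away from the robot, until both jaws grip the housing firmly and the turning has become distinctly stiffer, but do not overtighten: the plastic must not be crushed. Leave it clamped, without disturbing the other things on the bench.

Things in the scene. Friction and masses are not known exactly. Their poses are not given: they have to be found in the camera images.
- housing_center (a point): Centre (23 mm above its underside) of the loose black plastic driver housing, a block 120 mm long (its y axis), 44 mm wide (x), 46 mm high (z up), 0.22 kg, four small round bosses 6 mm high near the corners of its top. Either end may face either jaw. It may be gripped across its 44 mm width.
- housing: The same housing, origin at the centre of its underside; axes as above.
- bed (a point): Centre of the top of the fixture's white bed (56 mm in x, 80 in y, 30 mm above the bench), mid-way between the jaws; the housing must stand on it, its length along this y axis. Axes are the fixture's: x away from the robot, y from right jaw to left jaw, z up. The fixture is bolted down. The turnbuckle axis is parallel to y, 165 mm further in x, 80 mm higher.
- jaw_left: Left jaw (fixture +y side), aluminium, with a sprung rubber pad 46 mm wide, 38 high that gives 1 mm per 30 N; origin at the centre of the pad face (unloaded), 53 mm above the bench, 75 mm from the bed centre with the turnbuckle at 0; head top 80 mm above the bench. Moves 5 mm inward (-y) per rad of turnbuckle. At least 10 mm clear of a centred housing at the start.
- jaw_right: Right jaw (fixture -y side), moves 5 mm inward (+y) per rad. Origin: front face of its head, 85 mm from the bed centre with the turnbuckle at 0. Its rubber pad is screwed out by an amount that varies: the pad face is 3 to 13 mm ahead (+y) of this origin, at least 7 mm clear of a centred housing at the start. The moment of gripping must be felt: the housing slides on the bed till both jaws bear.
- axis (a point): Middle of the turnbuckle, on its turning axis, 110 mm above the bench; axes as the fixture (y along the turning axis). The turnbuckle body is 104 mm long, at most 36 mm thick at the hub; the jaw posts either side rise to 128 mm above the bench.
- turnbuckle (a joint): Turn of the turnbuckle in rad, 0 to 4.6, about fixture +y: the top spoke moves away from the robot (+x) as it grows, drawing both jaws in. Starts at 0 to 1.0 and needs 1.7 to 4 more. Thread drag is a steady 0.25 N m (3.6 N square on a ball). Once both jaws bear, the torque climbs 0.01 N m per N of clamping, some 250 N per rad. Let go, it eases back to 25 N or a little less, and holds.
- ball0 (a point): Centre of the ball on spoke 0. Four spokes at 90 degrees, 10 mm thick, each with a 22 mm black ball, its centre 70 mm from the axis. At turnbuckle value q ball k stands at q + k*90 degrees from straight up, towards +x. Right is 25 to 50 N of clamping (0.5 to 0.75 N m in all, 7 to 11 N square on a ball); under 10 N is loose; over 80 N (1.05 N m, 15 N on a ball) crushes.
- ball1 (a point): Centre of the ball of spoke 1, 90 degrees on from ball 0. The balls are not slippery: a finger that pushes one from behind must rise (later sink) a little faster than the ball, or its rubbing hinders the turn; pinching a ball hard also adds drag.
- ball2 (a point): Centre of the ball of spoke 2, opposite ball 0.
- ball3 (a point): Centre of the ball of spoke 3, opposite ball 1.
- screw_tray: Bystander: loose black parts tray 110 x 150 x 45 mm, origin under its centre. Leave alone.
- supply: Bystander: loose flat metal power supply 80 x 120 x 42 mm, origin under its centre. Leave alone.
- driver: Bystander: loose screwdriver lying on the bench. Leave alone.
Mind the look-alikes: they are no part of the job. Leave any green or orange look-alike of the housing alone.

How it is judged:
On the way, in this order (a step that is already met when the one before it is completed fails the run):
1. the housing stands upright on the bed between the open jaws, lengthwise, and has been let go (contact force between the fingers and housing below 0.1 N and horizontal distance between housing and bed below 0.02 m and z of housing in the frame of bed between -0.003 and 0.003 m and angle between housing's own z axis and vertical below 0.05 rad and angle between the y axis of housing and the y axis of bed, either way round below 0.2 rad), for 0.2 s.
2. both jaws bear on the housing with more than 10 N (contact force between each of jaw_left, jaw_right and housing above 10 N), for 0.2 s.
At the end, for the whole second after the job is handed in: The housing stands upright (within 3 degrees) and at rest on the bed, within 20 mm of the bed centre and 6 degrees of its length direction, not lifted more than 3 mm, and both jaws still grip it with more than 10 N each (all of step 2 and horizontal distance between housing and bed below 0.02 m and z of housing in the frame of bed between -0.003 and 0.003 m and angle between housing's own z axis and vertical below 0.05 rad and angle between the y axis of housing and the y axis of bed, either way round below 0.1 rad and linear speed of housing below 0.01 m/s); the robot touches nothing.
It fails at once if a jaw presses the housing with more than 80 N (crushed) (contact force between any of jaw_left, jaw_right and housing above 80 N).
It fails at once if a bystander (tray, supply, screwdriver) is moved more than 20 mm (distance of any of screw_tray, supply, driver from where it was at the start of the episode above 0.02 m).
It also fails if it takes over 64 s, if anything falls off the work surface, if the arm or the gripper's body presses on something with over 40 N, if the wrist force passes 120 N, or if a joint passes its speed limit or range.

## Working session

There is one attempt and no reset: what is moved stays moved. The work goes in short steps, Python scripts to look and compute and a tool call to move; the robot and the scene stay as the last step left them, time stands still between calls to the robot, and variables do not carry over. Pictures are saved under pics/ and viewed, about 8 in all and at most 12, crops included, and the job is handed in when it is done.

Besides the shell and the picture viewer there is one more tool, called as name(argument=value, ...), one argument or row to a line, values as JSON. drive_tool: Moves the arm, as the interface text tells. Its arguments: {"type":"object","properties":{"rows":{"type":"string"},"jaw":{"type":"number"},"newtons":{"type":"number"}},"required":["rows"]}

```bash
mkdir -p pics; cat > h.py <<'E'
import numpy as np, cv2
from plant import arm
from scipy.spatial.transform import Rotation as R
def snap(n,f):
    im=arm.grab_frame(n); cv2.imwrite('pics/'+f,im[:,:,::-1]); return im
def cam(n,st=None):
    m=arm.camera_model(n); fl=240/np.tan(np.radians(m['fov_y'])/2)
    K=np.array([[fl,0,m['cx']],[0,fl,m['cy']],[0,0,1]]); d=np.array(m['distortion'],float)
    if 'extrinsics' in m: T=np.linalg.inv(np.array(m['extrinsics']))
    else:
        st=st or arm.read_state(); A=np.eye(4); A[:3,:3]=R.from_rotvec(st['tcp_rot']).as_matrix(); A[:3,3]=st['ee_pos']; T=A@np.array(m['tool_from_camera'])
    return K,d,T
def ray(n,uv,st=None):
    K,d,T=cam(n,st); p=cv2.undistortPoints(np.array(uv,float).reshape(-1,1,2),K,d).reshape(-1,2)
    v=np.c_[p[:,0],-p[:,1],-np.ones(len(p))]@T[:3,:3].T
    return T[:3,3],v
def onz(n,uv,z,st=None):
    o,v=ray(n,uv,st); return o+v*((z-o[2])/v[:,2])[:,None]
def proj(n,P,st=None):
    K,d,T=cam(n,st); P=np.array(P,float).reshape(-1,3); c=(P-T[:3,3])@T[:3,:3]
    c=c*[1,-1,-1]; return cv2.projectPoints(c,np.zeros(3),np.zeros(3),K,d)[0].reshape(-1,2)
E
python3 - <<'E'
from h import *
a=snap('scene','s1.png');b=snap('top','t1.png')
print(arm.read_state())
for n in('scene','top'):print(n,cam(n)[2].round(3),cam(n)[0][0,0],cam(n)[1])
print(arm.camera_model('wrist'))
E
```

```text
{'time': 0.1, 'joints': array([-1.13702148e+00,  2.38716197e-01, -1.41752063e-02,  1.31921562e+00,
        8.18658014e-06,  1.57080563e+00]), 'joint_vel': array([ 0.00113612, -0.00091887,  0.00145288, -0.00081485,  0.00066483,
       -0.00082163]), 'joint_efforts': array([ 3.96589066e-04, -5.39723003e+01,  3.46996987e+01,  1.34422022e-02,
       -3.98483806e-06, -1.59480339e-05]), 'ee_pos': array([ 0.22050818, -0.47605061,  0.24974227]), 'tcp_rot': array([ 1.9817303 ,  0.43803343, -1.98228652]), 'wrist_force': array([ 0.05603798, -0.3099842 ,  0.34962902]), 'torque': array([-0.03209429, -0.02445182, -0.04119173]), 'width': 0.08557282336992646}
scene [[ 0.813 -0.481  0.329  0.977]
 [ 0.582  0.683 -0.441 -0.551]
 [-0.013  0.55   0.835  1.148]
 [ 0.     0.     0.     1.   ]] 619.8386739928344 [-0.22005816  0.          0.          0.          0.        ]
top [[-0.002  0.988 -0.152  0.375]
 [-1.    -0.003 -0.004 -0.023]
 [-0.004  0.152  0.988  1.19 ]
 [ 0.     0.     0.     1.   ]] 463.02965097133506 [-0.00453057  0.          0.          0.          0.        ]
{'fov_y': 66.39615174486218, 'cx': 316.88634336257627, 'cy': 231.76290960997287, 'distortion': array([0.01148087, 0.        , 0.        , 0.        , 0.        ]), 'tool_from_camera': array([[-1.16346537e-03,  2.85188612e-01, -9.58470710e-01,
        -1.23821902e-01],
       [ 9.99999162e-01, -2.12605350e-04, -1.27713555e-03,
        -7.50318455e-04],
       [-5.68000515e-04, -9.58471393e-01, -2.85188125e-01,
        -7.15514401e-02],
       [ 0.00000000e+00,  0.00000000e+00,  0.00000000e+00,
         1.00000000e+00]])}
```

View pics/s1.png

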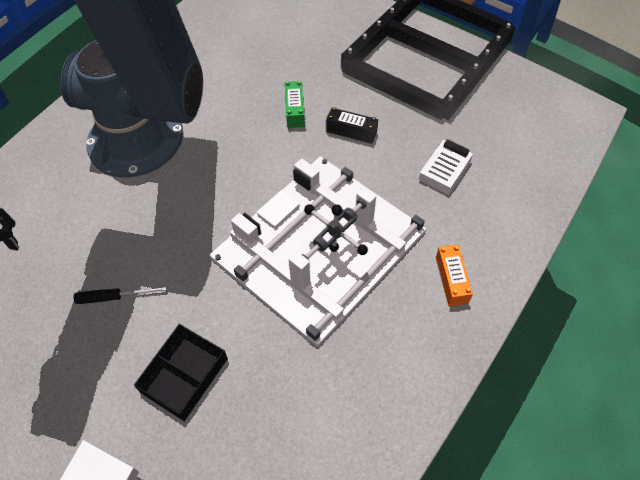

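View pics/t1.png

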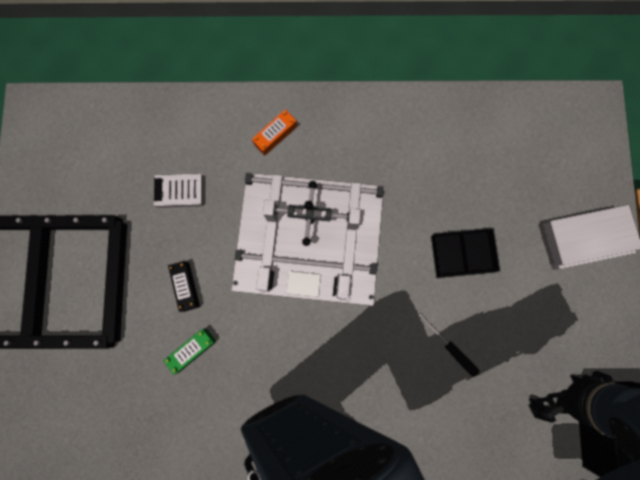

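```bash
python3 - <<'E'
from h import *
a=cv2.imread('pics/s1.png');b=cv2.imread('pics/t1.png')
r=lambda i,x,y,w,h,s:cv2.resize(i[y:y+h,x:x+w],None,fx=s,fy=s,interpolation=cv2.INTER_CUBIC)
c=np.zeros((600,800,3),np.uint8)
c[:300,:400]=r(b,220,160,200,150,2); c[:300,400:]=r(a,275,70,133,100,3)[:300,:400] if 0 else cv2.resize(a[70:170,275:408],(400,300),interpolation=cv2.INTER_CUBIC)
c[300:,:400]=cv2.resize(a[150:345,200:460],(400,300),interpolation=cv2.INTER_CUBIC)
c[300:,400:]=cv2.resize(b[240:330,140:260],(400,300),interpolation=cv2.INTER_CUBIC)
cv2.imwrite('pics/c1.png',c)
# housing contour in top
hsv=cv2.cvtColor(b,cv2.COLOR_BGR2HSV)
m=np.zeros((480,640),np.uint8); m[255:315,162:205]=((b.max(2)<60)[255:315,162:205])*255
m=cv2.morphologyEx(m,cv2.MORPH_CLOSE,np.ones((15,15)))
cs=max(cv2.findContours(m,0,2)[0],key=cv2.contourArea); rr=cv2.minAreaRect(cs);print(rr,cv2.boxPoints(rr))
print(onz('top',cv2.boxPoints(rr),.046).round(4))
# bed
for t in(215,225,235,245):
    m=((b.min(2)>t)*255).astype(np.uint8); 
    for q in cv2.findContours(m,0,2)[0]:
        if cv2.contourArea(q)>300: print(t,cv2.minAreaRect(q))
print(b[284,295:312:4],b[275,270:340:5].min(1))
# fixture base corners on plate
print(onz('top',[(247,175),(383,186),(374,304),(233,291)],.012).round(4))
print(onz('top',[(304,284),(312,212)],.03).round(4))
E
```

```text
((185.0882568359375, 285.35296630859375), (48.74966049194336, 24.25356101989746), 75.96376037597656) [[167.41179 264.64706]
 [190.94121 258.76474]
 [202.76472 306.05887]
 [179.2353  311.9412 ]]
[[0.4874 0.3606 0.046 ]
 [0.5019 0.3027 0.046 ]
 [0.3854 0.2691 0.046 ]
 [0.3713 0.3262 0.046 ]]
[[202 208 216]
 [202 208 216]
 [202 208 216]
 [202 208 216]
 [201 207 216]] [ 34  80 190 191 199 199 199 198 198 191 168 194 193 167]
[[ 0.7269  0.1735  0.012 ]
 [ 0.6958 -0.1835  0.012 ]
 [ 0.3899 -0.1538  0.012 ]
 [ 0.4233  0.2024  0.012 ]]
[[0.4395 0.022  0.03  ]
 [0.623  0.002  0.03  ]]
```

View pics/c1.png

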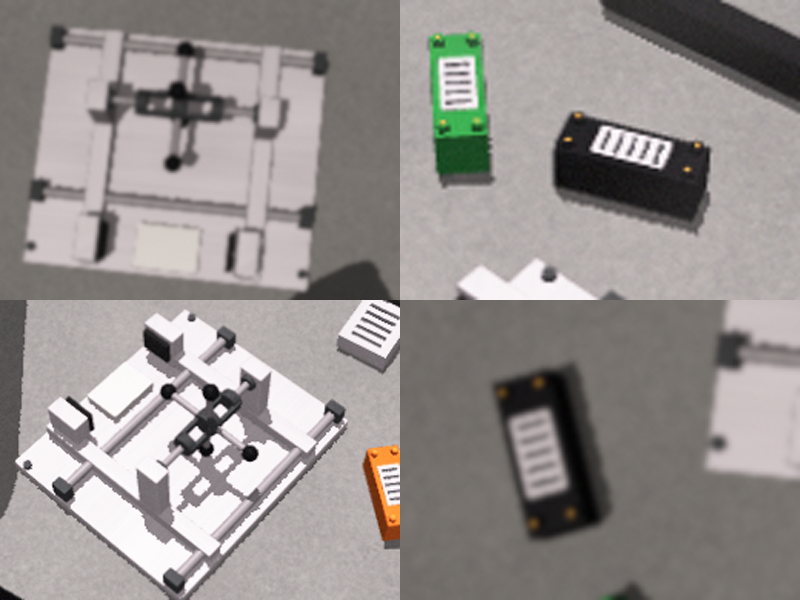

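```bash
cat >> h.py <<'E'
def tri(a,b):
    (o1,v1),(o2,v2)=ray('top',[a]),ray('scene',[b]); v1=v1[0];v2=v2[0]
    s=np.linalg.lstsq(np.c_[v1,-v2],o2-o1,rcond=None)[0]; p,q=o1+s[0]*v1,o2+s[1]*v2
    return (p+q)/2,np.linalg.norm(p-q)
E
python3 - <<'E'
from h import *
a=cv2.imread('pics/s1.png');b=cv2.imread('pics/t1.png')
# bosses
def boss(i,x0,y0,x1,y1):
    c=i[y0:y1,x0:x1].astype(int); m=((c[:,:,2]-c[:,:,0]>25)*255).astype(np.uint8)
    n,l,s,ce=cv2.connectedComponentsWithStats(m); return [(round(x+x0,1),round(y+y0,1),int(k[4])) for (x,y),k in zip(ce[1:],s[1:])]
B=boss(b,162,250,208,318); S=boss(a,322,100,385,150); print(B,S)
if B: print(onz('top',[p[:2] for p in B],.052).round(4))
if S: print(onz('scene',[p[:2] for p in S],.052).round(4))
# bed by yellowness
d=b[:,:,2].astype(int)-b[:,:,0]; print(d[270:300:4,270:345:4])
# balls
f=lambda p:(220+p[0]/2,160+p[1]/2)
g=lambda p:(200+p[0]*.65,150+(p[1]-300)*.65)
for n,p,q in(('near',(172,162),(168,391)),('top',(177,90),(211,392)),('far',(185,48),(249,453))):
    print(n,*[np.round(x,4) for x in tri(f(p),g(q))])
# jaw heads top corners, posts
print('bedcorn top',onz('top',[f(p) for p in((138,222),(201,227),(198,271),(134,267))],.03).round(4))
print('bedcorn scene',onz('scene',[g(p) for p in((125,366),(153,382),(118,414),(90,395))],.03).round(4))
E
```

```text
[(np.float64(181.2), np.float64(264.2), 11), (np.float64(170.1), np.float64(267.3), 9), (np.float64(190.6), np.float64(303.5), 11), (np.float64(179.5), np.float64(306.5), 12)] [(np.float64(333.7), np.float64(108.0), 7), (np.float64(330.0), np.float64(115.8), 4), (np.float64(373.4), np.float64(117.8), 5), (np.float64(370.0), np.float64(126.0), 5)]
[[0.4878 0.3246 0.052 ]
 [0.4802 0.3517 0.052 ]
 [0.3916 0.2975 0.052 ]
 [0.3844 0.3243 0.052 ]]
[[0.3831 0.3227 0.052 ]
 [0.3906 0.2962 0.052 ]
 [0.4795 0.351  0.052 ]
 [0.4872 0.3239 0.052 ]]
[[ 5  5  7 10 10 10 11  9 10 10 10 11  9  9 10 10 10  9  9]
 [ 2  3  9 10 10 14 14 14 14 13 12 12 10 10  9 10  9  8  8]
 [ 1  5  9 10 10 14 14 15 14 14 14 14 14 10 11 10  7  6 10]
 [ 1  5 10  9  9 14 14 14 14 14 14 14 12 10 11  9  6  7 10]
 [ 2  7 10 10 10 14 14 14 14 14 14 14 13  9  9 10  5  9 10]
 [ 7 10  9 10 11 14 14 14 14 14 14 14 12 10  9 10  2  7 10]
 [ 9  9 10 10  9 11 11 12 13 12 13 13 11  9 10  9  4  9 10]
 [ 9  9  9  9  8  8  8  9  9  9  9  9  9 10 10 10  9  9  9]]
near [0.5358 0.0142 0.1114] 0.0003
top [0.6079 0.007  0.1775] 0.0011
far [ 0.6749 -0.0013  0.1073] 0.0012
bedcorn top [[ 0.4721  0.0597  0.03  ]
 [ 0.4657 -0.0193  0.03  ]
 [ 0.4109 -0.0154  0.03  ]
 [ 0.4161  0.0642  0.03  ]]
bedcorn scene [[ 0.424   0.0582  0.03  ]
 [ 0.4743  0.0588  0.03  ]
 [ 0.4667 -0.0137  0.03  ]
 [ 0.4141 -0.0111  0.03  ]]
```

```bash
cat >> h.py <<'E'
def go(P,yaw=None):
    """units for reaching world P with tool-y at world angle yaw (deg, mod 180 nearest)"""
    s=arm.read_state(); M=R.from_rotvec(s['tcp_rot']).as_matrix()
    d=M.T@(np.array(P)-s['ee_pos'])/.04
    cur=np.degrees(np.arctan2(M[1,1],M[0,1])); t=0
    if yaw is not None: t=-((yaw-cur+90)%180-90)/10   # tool x down
    print('cur',s['ee_pos'].round(4),'yaw %.1f'%cur,'j',s['joints'].round(2),'F',s['wrist_force'].round(1),'w %.4f'%s['width'],'t %.2f'%s['time'])
    print('  shift',d.round(3),'turn %.2f'%t)
E
python3 - <<'E'
from h import *
s=arm.read_state();print(R.from_rotvec(s['tcp_rot']).as_matrix().round(3),arm.tips_ahead)
go([.4355,.324,.15],15.8+90)
E
```

```text
[[-0.001  0.42  -0.907]
 [ 0.001 -0.907 -0.42 ]
 [-1.    -0.001 -0.   ]] 0.019
cur [ 0.2205 -0.4761  0.2497] yaw -65.1 j [-1.14  0.24 -0.01  1.32  0.    1.57] F [ 0.1 -0.3  0.3] w 0.0856 t 0.10
  shift [  2.514 -15.887 -13.283] turn 0.91
```

drive_tool(
  rows="0 -1.6 -1.3 -1; 0 -3.2 -2.6 -2; 0 -4.8 -3.9 -3; 0 -6.4 -5.2 -4; 0 -8 -6.5 -5; 0 -9.6 -7.8 -6; 0 -11.2 -9.1 -7; 0 -12.8 -10.4 -8; 0 -14.4 -12 -9; 0 -15.9 -13.3 -10",
  jaw=0,
  newtons=40,
)

```text
time: 1.35
ee_pos: [0.3786, 0.1306, 0.2504]
tcp_rot: [0.747, 1.44, -0.745]
wrist_force: [1.4, 0.0, -0.2]
width: 0.0854
```

```bash
python3 - <<'E'
from h import *
go([.4355,.324,.15],105.8)
E
```

```text
cur [0.3786 0.1306 0.2504] yaw 35.2 j [ 0.33  0.02 -0.27  1.28  0.    1.29] F [ 1.4  0.  -0.2] w 0.0854 t 1.35
  shift [ 2.516  3.95  -3.128] turn -7.06
```

drive_tool(
  rows="0.5 1 -0.8 -1; 1 2 -1.6 -2; 1.5 3 -2.4 -3; 2 4 -3.1 -4; 2.5 4 -3.1 -5; 2.5 4 -3.1 -6; 2.5 4 -3.1 -7; 2.5 3.95 -3.13 -7.06; 2.5 3.95 -3.13 -7.06",
)

```text
time: 2.48
ee_pos: [0.4352, 0.324, 0.1506]
tcp_rot: [-0.213, 1.56, 0.215]
wrist_force: [0.2, -0.0, -0.1]
width: 0.0855
```

```bash
python3 - <<'E'
from h import *
go([.4355,.324,.034],105.8)
s=arm.read_state(); im=snap('wrist','w1.png')
c=im.astype(int); m=((c[:,:,0]-c[:,:,2]>35)&(c[:,:,0]>90)).astype(np.uint8)*255
n,l,k,ce=cv2.connectedComponentsWithStats(m)
for i in range(1,n):
    if k[i,4]>15: print(ce[i].round(1),k[i,4],onz('wrist',[ce[i]],.05,s).round(4))
E
```

```text
cur [0.4352 0.324  0.1506] yaw 105.6 j [ 0.64  0.32 -0.16  1.09  0.    0.37] F [ 0.2 -0.  -0.1] w 0.0855 t 2.48
  shift [ 2.914 -0.004  0.008] turn -0.02
[282.9  22.3] 72 [[0.319  0.2727 0.05  ]]
[293.7 164.4] 58 [[0.3914 0.2976 0.05  ]]
[340.5 164.1] 58 [[0.3836 0.3248 0.05  ]]
[297.2 314.1] 42 [[0.4886 0.3255 0.05  ]]
[338.7 313.9] 41 [[0.4808 0.3527 0.05  ]]
```

View pics/w1.png

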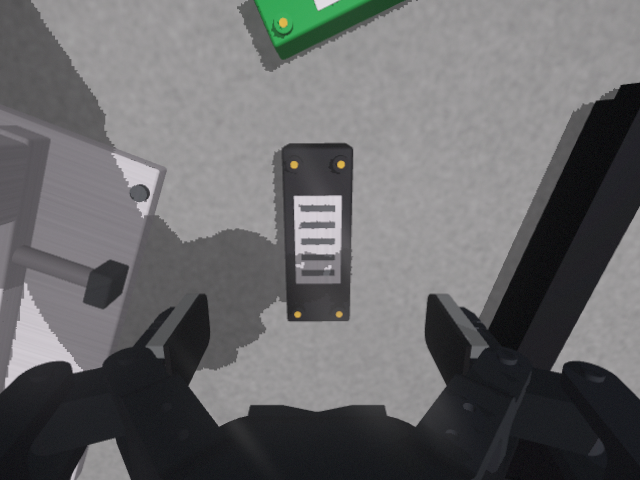

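The wrist view shows the black housing with its bosses at (294,164), (340,164), (297,314) and (339,314). It's centred between the fingers, so I'm going down to grip it.

drive_tool(
  rows="0.8 0.01 -0.01 0; 1.6 0.01 -0.02 0; 2.3 0.01 -0.02 0; 2.7 0.01 -0.02 0; 2.9 0.01 -0.02 0; 2.9 0.01 -0.02 0",
)

```text
time: 3.28
ee_pos: [0.4344, 0.3242, 0.0345]
tcp_rot: [-0.213, 1.561, 0.214]
wrist_force: [0.3, 0.4, 0.3]
width: 0.0854
```

drive_tool(
  rows="0 0 0 0; 0 0 0 0; 0 0 0 0; 0 0 0 0; 0 0 0 0; 0 0 0 0",
  jaw=255,
)

```text
time: 4.03
ee_pos: [0.4348, 0.3245, 0.0353]
tcp_rot: [-0.212, 1.559, 0.214]
wrist_force: [-1.0, -0.9, 6.0]
width: 0.0433
```

drive_tool(
  rows="-0.5 0 0 0; -1.2 0 0 0; -2 0 0 0; -2.7 0 0 0; -3 0 0 0",
)

```text
time: 4.65
ee_pos: [0.435, 0.3246, 0.1565]
tcp_rot: [-0.212, 1.558, 0.215]
wrist_force: [-0.3, -0.2, -3.7]
width: 0.0434
```

```bash
python3 - <<'E'
from h import *
go([.4415,.0225,.15],-5.35)
E
```

```text
cur [0.435  0.3246 0.1565] yaw 105.6 j [ 0.64  0.31 -0.15  1.1   0.    0.37] F [-0.3 -0.2 -3.7] w 0.0434 t 4.65
  shift [ 0.144 -7.318 -1.872] turn -6.91
```

drive_tool(
  rows="-0.1 -1 -0.25 1; -0.1 -2 -0.5 2; -0.1 -3 -0.75 3; -0.1 -4 -1 4; -0.1 -5 -1.25 5; -0.1 -6 -1.5 6; -0.1 -7 -1.75 7; -0.1 -7.3 -1.87 8; -0.1 -7.32 -1.87 9; -0.1 -7.32 -1.87 10",
)

```text
time: 5.9
ee_pos: [0.441, 0.022, 0.159]
tcp_rot: [1.144, 1.252, -1.141]
wrist_force: [-0.7, -0.7, -3.1]
width: 0.0435
```

```bash
python3 - <<'E'
from h import *
go([.4415,.0225,.15],-5.35)
E
```

```text
cur [0.441 0.022 0.159] yaw 5.2 j [ 0.05  0.15 -0.37  1.05  0.    1.53] F [-0.7 -0.7 -3.1] w 0.0435 t 5.90
  shift [ 0.224  0.013 -0.011] turn 1.05
```

drive_tool(
  rows="0.2 0.01 -0.01 1.05; 0.6 0.01 -0.01 1.05; 1 0.01 -0.01 1.05; 1 0.01 -0.01 1.05",
)

```text
time: 6.4
ee_pos: [0.4401, 0.0224, 0.1175]
tcp_rot: [1.277, 1.168, -1.278]
wrist_force: [-0.1, -0.4, -2.6]
width: 0.043
```

```bash
python3 - <<'E'
from h import *
go([.4415,.0225,.0655],-5.35)
w=arm.read_state();a=snap('wrist','w2.png');b=snap('scene','s2.png')
c=np.zeros((480,800,3),np.uint8)
c[:360,:400]=cv2.resize(a[60:420,120:520],(400,360))[:,:,::-1]
c[:360,400:]=cv2.resize(b[150:290,200:356],(400,360),interpolation=cv2.INTER_CUBIC)[:,:,::-1]
cv2.imwrite('pics/c2.png',c)
E
```

```text
cur [0.4401 0.0224 0.1175] yaw -5.3 j [ 0.05  0.19 -0.44  0.94  0.    1.71] F [-0.1 -0.4 -2.6] w 0.0430 t 6.40
  shift [ 1.301  0.039 -0.002] turn 0.00
```

View pics/c2.png

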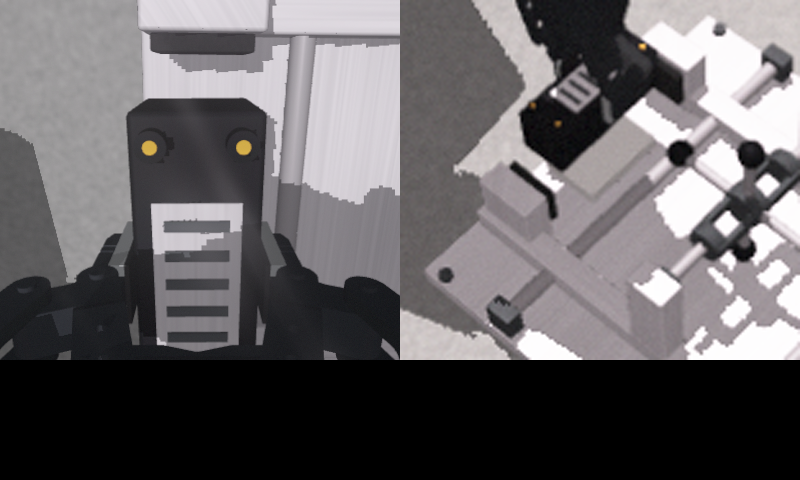

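The housing hangs aligned between the jaws, with a gap to the left pad (top of the wrist crop) and to the right pad (scene crop). Lowering it onto the bed.

drive_tool(
  rows="0.4 0.04 0 0; 0.8 0.04 0 0; 1.05 0.04 0 0; 1.2 0.04 0 0; 1.25 0.04 0 0; 1.28 0.04 0 0; 1.3 0.04 0 0; 1.3 0.04 0 0",
)

```text
time: 7.5
ee_pos: [0.4429, 0.0225, 0.067]
tcp_rot: [1.279, 1.166, -1.276]
wrist_force: [-0.2, -0.3, -2.7]
width: 0.0436
```

```bash
python3 - <<'E'
from h import *
go([.4415,.0225,.0655],-5.35)
E
```

```text
cur [0.4429 0.0225 0.067 ] yaw -5.3 j [ 0.05  0.25 -0.52  0.81  0.    1.71] F [-0.2 -0.3 -2.7] w 0.0436 t 7.50
  shift [ 0.038 -0.035  0.003] turn 0.00
```

Not in contact yet, so I'll go a little lower in small steps.

drive_tool(
  rows="0.03 -0.03 0 0; 0.06 -0.03 0 0; 0.06 -0.03 0 0; 0.06 -0.03 0 0",
)

```text
time: 8.0
ee_pos: [0.4416, 0.0227, 0.0652]
tcp_rot: [1.279, 1.166, -1.276]
wrist_force: [-3.4, 0.1, 8.8]
width: 0.0435
```

drive_tool(
  rows="0 0 0 0; 0 0 0 0; 0 0 0 0; 0 0 0 0; 0 0 0 0",
  jaw=60,
)

```text
time: 8.62
ee_pos: [0.4415, 0.0227, 0.0652]
tcp_rot: [1.279, 1.166, -1.276]
wrist_force: [-0.4, -0.3, 0.2]
width: 0.0652
```

drive_tool(
  rows="-0.4 0 0 0; -1.2 0 0 0; -2.4 0 0 0; -3.5 0 0 0; -4 0 0 0; -4 0 0 0",
)

```text
time: 9.38
ee_pos: [0.4423, 0.0223, 0.2264]
tcp_rot: [1.281, 1.164, -1.273]
wrist_force: [-0.8, 0.4, -0.4]
width: 0.0654
```

```bash
python3 - <<'E'
from h import *
s=arm.read_state()
a=snap('wrist','w3.png');t=snap('top','t3.png')
c=a.astype(int); m=((c[:,:,0]-c[:,:,2]>35)&(c[:,:,0]>90)).astype(np.uint8)*255
n,l,k,ce=cv2.connectedComponentsWithStats(m)
for i in range(1,n):
    if k[i,4]>15: print(ce[i].round(1),k[i,4],onz('wrist',[ce[i]],.082,s).round(4))
go([.4415,.0225,.26],-5.35)
c=np.zeros((480,800,3),np.uint8); c[:,:480]=a[:,80:560,::-1]; c[:240,480:]=cv2.resize(t[160:310,220:420],(320,240),interpolation=cv2.INTER_CUBIC)[:,:,::-1]
cv2.imwrite('pics/c3.png',c)
E
```

```text
[295.2 157.9] 42 [[0.4306 0.0721 0.082 ]]
[334.2 157.9] 42 [[0.4586 0.0695 0.082 ]]
[298.1 285.7] 33 [[ 0.422  -0.0278  0.082 ]]
[333.5 285.6] 31 [[ 0.4501 -0.0303  0.082 ]]
cur [0.4412 0.0223 0.2245] yaw -5.3 j [ 0.05  0.11 -0.24  1.22  0.    1.71] F [ 0.4  0.9 -0.2] w 0.0652 t 9.47
  shift [-0.888  0.006 -0.009] turn 0.00
```

View pics/c3.png

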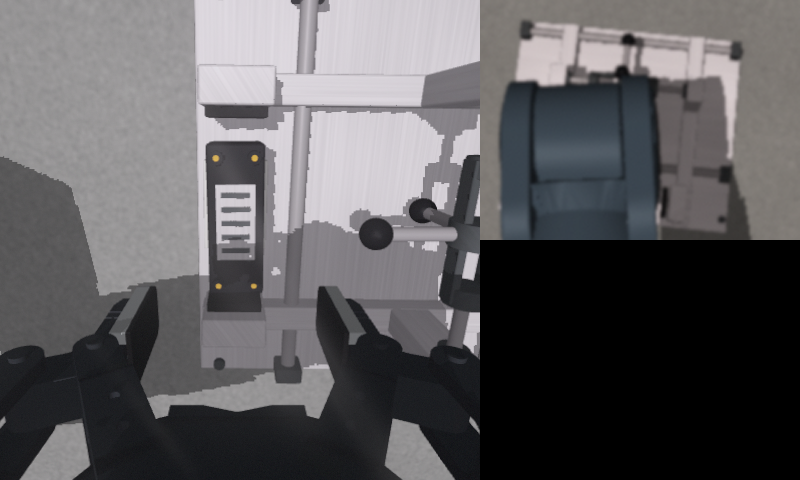

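```bash
cat >> h.py <<'E'
psi=np.radians(-5.35); FX=np.array([np.cos(psi),np.sin(psi),0])
AX=np.array([.6056,.0068,.110])
def ballpos(deg,off=0): return AX+.07*(np.sin(np.radians(deg))*FX+np.array([0,0,np.cos(np.radians(deg))]))
def tang():
    s=arm.read_state(); d=s['ee_pos']-AX; x,z=d@FX,d[2]; th=np.arctan2(x,z)
    F=s['wrist_force']; f=np.array([F@FX,F[2]])
    print('theta %.1f r %.4f'%(np.degrees(th),np.hypot(x,z)),'drag(-tang) %.2f radial %.2f'%(-(f@[np.cos(th),-np.sin(th)]),f@[np.sin(th),np.cos(th)]),'ly %.4f'%(d@[-FX[1],FX[0],0]),'w %.4f'%s['width'],'T',s['torque'].round(2),'t %.2f'%s['time'])
E
python3 - <<'E'
from h import *
im=cv2.imread('pics/w3.png'); m=((im.max(2)<70)*255).astype(np.uint8)[205:265,425:490]
cs=max(cv2.findContours(cv2.morphologyEx(m,cv2.MORPH_OPEN,np.ones((9,9))),0,2)[0],key=cv2.contourArea)
(c,r)=cv2.minEnclosingCircle(cs); c=np.array(c)+[425,205]; print(c,r)
s=arm.read_state(); print(onz('wrist',[c],.112,s), ballpos(-88.3))
go(ballpos(-88.3)+[0,0,.10],84.65)
E
```

```text
[455.51222038 233.96843147] 16.62090301513672
[[0.53294748 0.01471112 0.112     ]] [0.53593562 0.01332389 0.11207664]
cur [0.4412 0.0223 0.2245] yaw -5.3 j [ 0.05  0.11 -0.24  1.22  0.    1.71] F [ 0.4  0.9 -0.2] w 0.0652 t 9.47
  shift [0.308 2.379 0.005] turn -9.00
```

drive_tool(
  rows="0 0.8 0 -1; 0 1.6 0 -2; 0 2.35 0 -3; 0 2.35 0 -4; 0 2.35 0 -5; 0 2.35 0 -6; 0 2.35 0 -7; 0 2.35 0 -8; 0 2.35 0 -9; 0 2.35 0 -9",
  jaw=120,
  newtons=20,
)

```text
time: 10.72
ee_pos: [0.5342, 0.0136, 0.223]
tcp_rot: [0.075, 1.572, -0.072]
wrist_force: [-0.5, 1.0, 0.3]
width: 0.045
```

```bash
python3 - <<'E'
from h import *
s=arm.read_state(); im=snap('wrist','w4.png')[:,:,::-1]; cv2.imwrite('pics/w4.png',im)
go(ballpos(-88.3)+[-.0008,.0004,0],84.65)
print('expected ball px',proj('wrist',[ballpos(-88.3),ballpos(1.7)],s))
E
```

```text
cur [0.5343 0.0136 0.2232] yaw 84.5 j [ 0.02  0.27 -0.04  1.26  0.    0.12] F [ 0.5  0.1 -0.5] w 0.0450 t 10.78
  shift [ 2.779 -0.     0.027] turn -0.02
expected ball px [[316.4337999  240.21006364]
 [316.38740362 403.06572802]]
```

View pics/w4.png

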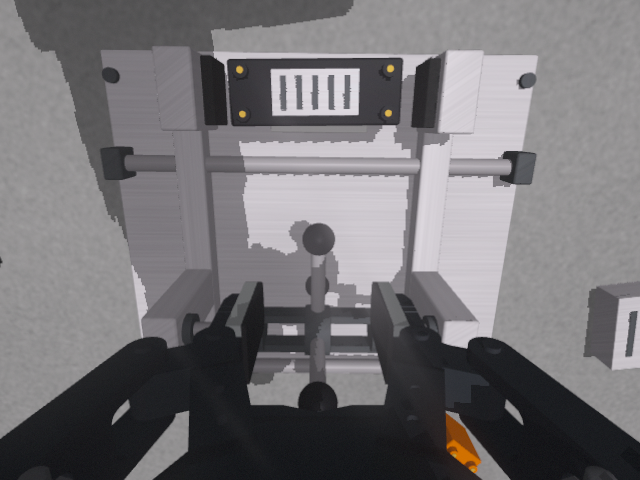

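Ball 3 is at pixel (318,239), about 2 px from my prediction. The housing stands between both pads. Next: descend over ball 3, pinch it lightly and sweep it over the top.

drive_tool(
  rows="1 0 0.03 0; 2 0 0.03 0; 2.5 0 0.03 0; 2.75 0 0.03 0; 2.78 0 0.03 0; 2.78 0 0.03 0",
)

```text
time: 11.52
ee_pos: [0.5357, 0.0137, 0.1127]
tcp_rot: [0.078, 1.571, -0.074]
wrist_force: [0.6, -0.1, 0.1]
width: 0.0451
```

drive_tool(
  rows="0 0 0 0; 0 0 0 0; 0 0 0 0; 0 0 0 0; 0 0 0 0",
  jaw=255,
)

```text
time: 12.15
ee_pos: [0.5364, 0.0144, 0.1134]
tcp_rot: [0.079, 1.569, -0.073]
wrist_force: [0.4, 4.7, 2.9]
width: 0.0205
```

```bash
cat >> h.py <<'E'
def arc(degs):
    s=arm.read_state(); M=R.from_rotvec(s['tcp_rot']).as_matrix(); d=s['ee_pos']-AX
    r0=np.array([d@FX,d[2]]); th=np.degrees(np.arctan2(*r0)); ly=d-FX*r0[0]-np.array([0,0,r0[1]])
    print('; '.join('%.2f %.2f %.2f 0'%tuple(M.T@(ballpos(a)+ly*0+ (d@[-FX[1],FX[0],0])*np.array([-FX[1],FX[0],0])-s['ee_pos'])/.04) for a in degs))
E
python3 - <<'E'
from h import *
tang(); arc([-83,-77,-70,-63,-56,-49,-42,-35,-28,-21]); go(ballpos(-88),84.65)
E
```

```text
theta -87.2 r 0.0697 drag(-tang) -2.90 radial 0.18 ly 0.0011 w 0.0205 T [ 1.08 -0.13 -0.  ] t 12.15
-0.13 0.00 0.00 0; -0.31 0.00 0.04 0; -0.51 0.00 0.10 0; -0.71 0.00 0.18 0; -0.89 0.00 0.29 0; -1.06 0.01 0.42 0; -1.22 0.01 0.57 0; -1.35 0.01 0.74 0; -1.46 0.01 0.92 0; -1.55 0.01 1.11 0
cur [0.5364 0.0144 0.1134] yaw 84.5 j [ 0.02  0.34 -0.24  0.99  0.    0.12] F [0.4 4.7 2.9] w 0.0205 t 12.15
  shift [ 0.023 -0.028 -0.008] turn -0.02
```

drive_tool(
  rows="-0.13 0.02 0.00 0; -0.31 0.02 0.04 0; -0.51 0.02 0.10 0; -0.71 0.02 0.18 0; -0.89 0.02 0.29 0; -1.06 0.02 0.42 0",
)

```text
time: 12.9
ee_pos: [0.5525, 0.0129, 0.1561]
tcp_rot: [0.079, 1.571, -0.074]
wrist_force: [-3.0, -4.9, -4.6]
width: 0.0203
```

```bash
python3 - <<'E'
from h import *
tang(); arc([-45,-38,-31,-24,-17,-10,-3,4,11,18])
a=arm.grab_frame('scene'); c=cv2.resize(a[150:290,200:420],(660,420),interpolation=cv2.INTER_CUBIC); cv2.imwrite('pics/s5.png',c[:,:,::-1])
E
```

```text
theta -49.3 r 0.0706 drag(-tang) 5.14 radial -1.07 ly 0.0012 w 0.0203 T [-0.94  0.59  0.02] t 12.90
-0.09 0.00 0.10 0; -0.23 0.00 0.26 0; -0.35 0.00 0.43 0; -0.45 0.00 0.62 0; -0.52 0.00 0.82 0; -0.57 0.01 1.03 0; -0.60 0.01 1.24 0; -0.60 0.01 1.46 0; -0.57 0.01 1.67 0; -0.52 0.01 1.88 0
```

View pics/s5.png

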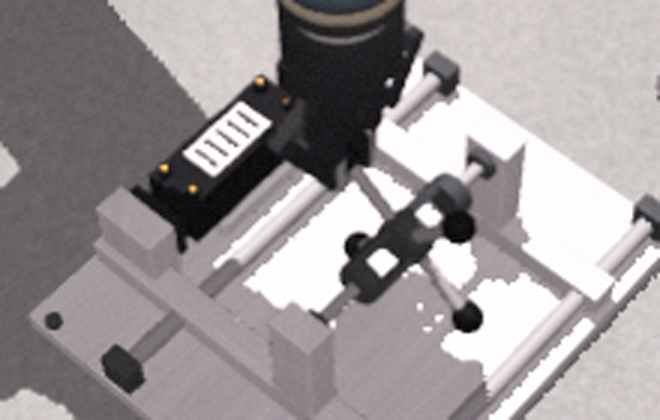

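drive_tool(
  rows="-0.09 -0.01 0.10 0; -0.23 -0.01 0.26 0; -0.35 -0.01 0.43 0; -0.45 -0.01 0.62 0; -0.52 -0.01 0.82 0; -0.57 -0.01 1.03 0; -0.60 -0.01 1.24 0; -0.60 -0.01 1.46 0; -0.57 -0.01 1.67 0; -0.52 -0.01 1.88 0",
)

```text
time: 14.2
ee_pos: [0.6297, 0.0049, 0.1791]
tcp_rot: [0.078, 1.567, -0.074]
wrist_force: [-2.5, -1.3, 4.9]
width: 0.0187
```

```bash
python3 - <<'E'
from h import *
tang(); arc([24,30,36,42,47,51,55,57,59])
E
```

```text
theta 19.3 r 0.0732 drag(-tang) 3.84 radial 3.80 ly 0.0003 w 0.0187 T [-0.32  0.63  0.05] t 14.20
0.13 0.00 0.11 0; 0.21 0.00 0.27 0; 0.31 0.00 0.42 0; 0.43 0.00 0.57 0; 0.54 0.00 0.67 0; 0.63 0.00 0.75 0; 0.73 0.00 0.83 0; 0.78 0.00 0.86 0; 0.83 0.00 0.89 0
```

drive_tool(
  rows="0.1 0 0.11 0; 0.21 0 0.27 0; 0.31 0 0.42 0; 0.43 0 0.57 0; 0.54 0 0.67 0; 0.63 0 0.75 0; 0.73 0 0.83 0; 0.73 0 0.83 0",
)

```text
time: 15.2
ee_pos: [0.6628, 0.0017, 0.1496]
tcp_rot: [0.078, 1.567, -0.074]
wrist_force: [0.0, -0.6, 0.1]
width: 0.0004
```

```bash
python3 - <<'E'
from h import *
tang(); arc([58,61,64,67,70,73,76,79,82])
a=arm.grab_frame('scene'); c=cv2.resize(a[150:290,200:420],(660,420),interpolation=cv2.INTER_CUBIC); cv2.imwrite('pics/s6.png',c[:,:,::-1])
E
```

```text
theta 55.4 r 0.0697 drag(-tang) 0.05 radial 0.15 ly 0.0002 w 0.0004 T [-0.02 -0.02  0.05] t 15.20
0.06 0.00 0.05 0; 0.14 -0.00 0.10 0; 0.22 -0.00 0.14 0; 0.31 -0.00 0.18 0; 0.39 -0.00 0.21 0; 0.48 -0.00 0.24 0; 0.57 -0.00 0.26 0; 0.66 -0.00 0.28 0; 0.75 -0.00 0.30 0
```

View pics/s6.png

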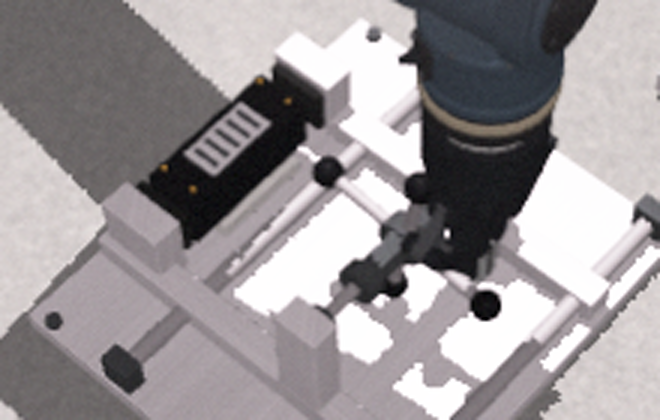

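```bash
cat >> h.py <<'E'
def angs(uvs):
    o,v=ray('scene',uvs); n=np.array([-FX[1],FX[0],0]); t=((AX-o)@n)/(v@n); P=o+v*t[:,None]-AX
    for p in P: print('ball th %.1f r %.4f'%(np.degrees(np.arctan2(p@FX,p[2])),np.hypot(p@FX,p[2])))
E
python3 - <<'E'
from h import *
angs([(200+327/3,150+171/3),(200+417/3,150+186/3),(200+486/3,150+304/3)])
go(ballpos(0)+[-.0,0,.06],84.65)
E
```

```text
ball th -81.6 r 0.0706
ball th 6.8 r 0.0667
ball th 101.1 r 0.0701
cur [0.6627 0.0017 0.1499] yaw 84.4 j [0.   0.52 0.15 1.21 0.   0.1 ] F [-0.2 -0.5  0.8] w 0.0001 t 15.25
  shift [-2.256 -0.005 -1.429] turn -0.02
```

```bash
cat >> h.py <<'E'
FY=np.array([-FX[1],FX[0],0])
def push(lst,gap=.022):
    s=arm.read_state(); M=R.from_rotvec(s['tcp_rot']).as_matrix()
    print('; '.join('%.2f %.2f %.2f 0'%tuple(M.T@(ballpos(a)-gap*FX+np.array([0,0,.019-dep])-s['ee_pos'])/.04) for a,dep in lst))
def st(gap=.022):
    s=arm.read_state(); d=s['ee_pos']-AX; x=d@FX; F=s['wrist_force']; th=np.degrees(np.arcsin(np.clip((x+gap)/.07,-1,1)))
    print('xr %.4f -> theta %.1f, tip depth %.4f'%(x,th,.07*np.cos(np.radians(th))-d[2]+.019),'Fx %.2f Fy %.2f Fz %.2f'%(F@FX,F@FY,F[2]),'tq %.2f'%((-F@FX*np.cos(np.radians(th))+F[2]*np.sin(np.radians(th)))*.07),'t %.2f'%s['time'])
E
python3 - <<'E'
from h import *
go(AX-.021*FX+[0,0,.11],84.65)
E
```

```text
cur [0.6627 0.0017 0.1499] yaw 84.4 j [0.   0.52 0.15 1.21 0.   0.1 ] F [-0.2 -0.5  0.8] w 0.0001 t 15.25
  shift [-1.758 -0.009 -1.955] turn -0.02
```

drive_tool(
  rows="-1 0 0 0; -1.75 0 0 0; -1.75 0 -0.8 0; -1.75 -0.01 -1.6 0; -1.75 -0.01 -1.95 0; -1.75 -0.01 -1.95 0",
  jaw=255,
)

```text
time: 16.0
ee_pos: [0.5847, 0.0088, 0.2204]
tcp_rot: [0.078, 1.566, -0.074]
wrist_force: [1.3, 0.5, -0.1]
width: 0.0002
```

```bash
python3 - <<'E'
from h import *
st(); push([(3,.004),(3,.004),(8,.003),(12,.003),(17,.003),(22,.0035),(27,.004),(31,.0045),(34,.005),(36,.005)])
E
```

```text
xr -0.0210 -> theta 0.9, tip depth -0.0214 Fx 1.27 Fy 0.61 Fz -0.10 tq -0.09 t 16.00
0.64 -0.00 0.06 0; 0.64 -0.00 0.06 0; 0.63 -0.00 0.22 0; 0.65 -0.00 0.34 0; 0.69 -0.00 0.48 0; 0.75 -0.00 0.63 0; 0.83 -0.00 0.77 0; 0.90 0.00 0.87 0; 0.96 0.00 0.95 0; 1.00 0.00 1.00 0
```

drive_tool(
  rows="0.5 0 0 0; 0.64 0 0.06 0; 0.63 0 0.22 0; 0.65 0 0.34 0; 0.69 0 0.48 0; 0.75 0 0.63 0; 0.83 0 0.77 0; 0.9 0 0.87 0; 0.96 0 0.95 0; 1 0 1 0",
)

```text
time: 17.25
ee_pos: [0.6248, 0.005, 0.1802]
tcp_rot: [0.078, 1.566, -0.074]
wrist_force: [-3.7, 0.1, 3.1]
width: -0.0001
```

```bash
python3 - <<'E'
from h import *
st(); push([(38,.005),(41,.005),(44,.0055),(47,.006),(50,.006),(50,.006)])
E
```

```text
xr 0.0193 -> theta 36.1, tip depth 0.0053 Fx -3.67 Fy -0.20 Fz 3.07 tq 0.33 t 17.25
0.03 0.00 0.05 0; 0.09 0.00 0.12 0; 0.16 0.00 0.18 0; 0.24 0.00 0.25 0; 0.31 0.00 0.31 0; 0.31 0.00 0.31 0
```

drive_tool(
  rows="0.03 0 0.05 0; 0.08 0 0.12 0; 0.14 0 0.18 0; 0.2 0 0.25 0; 0.26 0 0.31 0; 0.26 0 0.31 0",
)

```text
time: 18.0
ee_pos: [0.6375, 0.0038, 0.1695]
tcp_rot: [0.078, 1.566, -0.074]
wrist_force: [-1.0, 0.5, -0.4]
width: -0.0002
```

```bash
python3 - <<'E'
from h import *
st()
a=arm.grab_frame('scene'); c=cv2.resize(a[150:290,200:420],(660,420),interpolation=cv2.INTER_CUBIC); cv2.imwrite('pics/s7.png',c[:,:,::-1])
E
```

```text
xr 0.0321 -> theta 50.5, tip depth 0.0040 Fx -1.01 Fy 0.40 Fz -0.39 tq 0.02 t 18.00
```

View pics/s7.png

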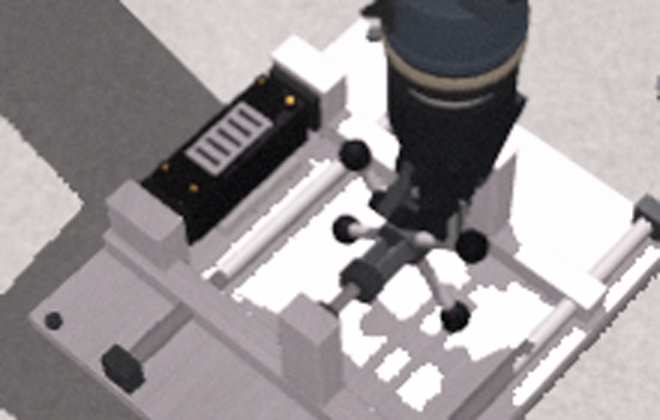

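The push works. Ball 2 is now at crop pixel (355,155), and ball 3, the one I pushed, is at (472,246). The jaws have closed in.

```bash
python3 - <<'E'
from h import *
angs([(200+u/3,150+v/3) for u,v in((355,155),(472,246),(347,229),(455,317))])
go(AX-.08*FX+[0,0,.11],84.65)
E
```

```text
ball th -40.2 r 0.0686
ball th 51.8 r 0.0686
ball th -130.1 r 0.0693
ball th 142.3 r 0.0726
cur [0.6375 0.0038 0.1696] yaw 84.4 j [0.   0.46 0.11 1.22 0.   0.1 ] F [-1.7 -1.  -0.3] w -0.0004 t 18.05
  shift [-1.27  -0.006 -2.796] turn -0.02
```

drive_tool(
  rows="-0.6 0 -0.2 0; -1.2 0 -1.2 0; -1.27 0 -2.2 0; -1.27 0 -2.7 0; -1.27 0 -2.7 0; -0.6 0 -2.7 0; 0 0 -2.7 0; 0 0 -2.7 0",
)

```text
time: 19.05
ee_pos: [0.53, 0.0141, 0.1677]
tcp_rot: [0.078, 1.569, -0.074]
wrist_force: [0.5, -0.1, -0.1]
width: 0.0001
```

```bash
python3 - <<'E'
from h import *
st(); push([(-43,.013),(-41,.013),(-38,.012),(-35,.012),(-32,.011),(-29,.01),(-26,.01),(-26,.0095)])
E
```

```text
xr -0.0759 -> theta -50.4, tip depth 0.0059 Fx 0.53 Fy -0.06 Fz -0.12 tq -0.02 t 19.05
0.01 -0.01 0.16 0; -0.03 -0.01 0.20 0; -0.11 -0.01 0.27 0; -0.17 -0.00 0.35 0; -0.24 -0.00 0.42 0; -0.31 -0.00 0.50 0; -0.35 -0.00 0.58 0; -0.37 -0.00 0.58 0
```

drive_tool(
  rows="0.01 0 0.16 0; -0.03 0 0.2 0; -0.11 0 0.27 0; -0.17 0 0.35 0; -0.24 0 0.42 0; -0.31 0 0.5 0",
)

```text
time: 19.8
ee_pos: [0.5497, 0.0121, 0.1804]
tcp_rot: [0.078, 1.569, -0.075]
wrist_force: [-3.0, 0.0, -3.0]
width: 0.0
```

```bash
python3 - <<'E'
from h import *
st(); push([(a,.010-.0003*(a+28)) for a in (-28,-27,-26,-25,-24,-23,-22,-21,-20,-19)])
E
```

```text
xr -0.0562 -> theta -29.2, tip depth 0.0097 Fx -2.99 Fy -0.27 Fz -3.02 tq 0.29 t 19.80
-0.01 -0.00 0.03 0; -0.03 -0.00 0.06 0; -0.05 -0.00 0.09 0; -0.07 -0.00 0.12 0; -0.09 -0.00 0.14 0; -0.11 -0.00 0.17 0; -0.13 -0.00 0.20 0; -0.15 -0.00 0.23 0; -0.17 -0.00 0.26 0; -0.19 -0.00 0.29 0
```

drive_tool(
  rows="-0.01 0 0.03 0; -0.03 0 0.06 0; -0.05 0 0.09 0; -0.07 0 0.12 0; -0.09 0 0.14 0; -0.11 0 0.17 0; -0.11 0 0.17 0",
)

```text
time: 20.68
ee_pos: [0.5567, 0.0114, 0.1849]
tcp_rot: [0.078, 1.569, -0.075]
wrist_force: [-3.2, -0.8, -0.0]
width: 0.0002
```

```bash
cat >> h.py <<'E'
def nxt(a0,n=8): 
    st(); push([(a,max(.010-.0003*(a+28),.003)) for a in range(a0,a0+n)])
E
python3 -c "
from h import *
nxt(-22)"
```

```text
xr -0.0492 -> theta -22.8, tip depth 0.0086 Fx -3.12 Fy -1.10 Fz -0.01 tq 0.20 t 20.68
-0.02 -0.00 0.02 0; -0.04 -0.00 0.05 0; -0.06 -0.00 0.08 0; -0.08 -0.00 0.11 0; -0.09 -0.00 0.14 0; -0.11 -0.00 0.17 0; -0.13 0.00 0.20 0; -0.14 0.00 0.23 0
```

drive_tool(
  rows="-0.02 0 0.02 0; -0.04 0 0.05 0; -0.06 0 0.08 0; -0.08 0 0.11 0; -0.09 0 0.14 0; -0.11 0 0.17 0; -0.13 0 0.2 0",
)

```text
time: 21.55
ee_pos: [0.5647, 0.0106, 0.1901]
tcp_rot: [0.078, 1.569, -0.075]
wrist_force: [-2.9, -0.6, -3.3]
width: 0.0003
```

```bash
python3 -c "
from h import *
nxt(-15)"
```

```text
xr -0.0411 -> theta -15.8, tip depth 0.0062 Fx -2.78 Fy -0.86 Fz -3.35 tq 0.25 t 21.55
-0.01 0.00 0.02 0; -0.03 0.00 0.05 0; -0.04 0.00 0.08 0; -0.05 0.00 0.11 0; -0.07 0.00 0.14 0; -0.08 0.00 0.17 0; -0.09 0.00 0.20 0; -0.11 0.00 0.23 0
```

drive_tool(
  rows="-0.02 0 0.02 0; -0.03 0 0.05 0; -0.05 0 0.08 0; -0.06 0 0.11 0; -0.07 0 0.14 0; -0.09 0 0.17 0; -0.1 0 0.2 0",
)

```text
time: 22.42
ee_pos: [0.5727, 0.0098, 0.1941]
tcp_rot: [0.078, 1.569, -0.075]
wrist_force: [-4.2, -0.8, -2.3]
width: 0.0002
```

```bash
python3 -c "
from h import *
nxt(-8)"
```

```text
xr -0.0331 -> theta -9.1, tip depth 0.0040 Fx -4.09 Fy -1.20 Fz -2.33 tq 0.31 t 22.43
-0.01 0.00 0.03 0; -0.02 0.00 0.06 0; -0.03 0.00 0.09 0; -0.04 0.00 0.12 0; -0.04 0.00 0.15 0; -0.04 0.00 0.19 0; -0.05 0.00 0.22 0; -0.05 0.00 0.25 0
```

drive_tool(
  rows="-0.01 0 0.03 0; -0.02 0 0.06 0; -0.03 0 0.09 0; -0.04 0 0.12 0; -0.04 0 0.15 0; -0.05 0 0.19 0",
)

```text
time: 23.18
ee_pos: [0.5794, 0.0091, 0.1959]
tcp_rot: [0.078, 1.571, -0.075]
wrist_force: [-7.5, -0.4, -2.0]
width: 0.0002
```

```bash
python3 -c "
from h import *
nxt(-2)"
```

```text
xr -0.0263 -> theta -3.5, tip depth 0.0030 Fx -7.44 Fy -1.05 Fz -2.02 tq 0.53 t 23.18
-0.00 0.00 0.05 0; -0.00 0.00 0.08 0; -0.00 0.00 0.11 0; -0.00 0.00 0.14 0; -0.00 0.00 0.17 0; -0.00 0.00 0.20 0; 0.00 0.00 0.23 0; 0.00 0.00 0.26 0
```

The push force is climbing at about 7.5 N, so the jaws are bearing. I'll go on in small steps.

drive_tool(
  rows="0 0 0.03 0; 0 0 0.05 0; 0 0 0.05 0; 0 0 0.05 0",
)

```text
time: 23.68
ee_pos: [0.5806, 0.009, 0.1959]
tcp_rot: [0.078, 1.572, -0.075]
wrist_force: [-8.2, 0.9, 0.8]
width: -0.0
```

```bash
python3 -c "
from h import *
nxt(-1,3)"
```

```text
xr -0.0251 -> theta -2.6, tip depth 0.0030 Fx -8.21 Fy 0.14 Fz 0.77 tq 0.57 t 23.68
-0.00 0.00 0.05 0; -0.00 0.00 0.08 0; -0.00 0.00 0.11 0
```

drive_tool(
  rows="0 0 0.03 0; 0 0 0.06 0; 0 0 0.06 0; 0 0 0.06 0",
)

```text
time: 24.18
ee_pos: [0.582, 0.0089, 0.1962]
tcp_rot: [0.078, 1.574, -0.074]
wrist_force: [-9.7, -0.1, 2.6]
width: -0.0003
```

```bash
python3 -c "
from h import *
nxt(-1,3)"
```

```text
xr -0.0236 -> theta -1.3, tip depth 0.0028 Fx -9.69 Fy -0.98 Fz 2.62 tq 0.67 t 24.18
0.00 0.00 0.01 0; 0.00 0.00 0.04 0; 0.00 0.00 0.07 0
```

Torque is about 0.67 N m, or roughly 40 N of clamping, which is in the window. Backing off and moving clear.

drive_tool(
  rows="0 0 -0.15 0; 0 0 -0.35 0; -0.7 0 -0.4 0; -1.5 0 -0.4 0; -2 0 -0.4 0; -2 0 -0.4 0; -2 0 -0.4 0; -2 0 -0.4 0",
)

```text
time: 25.18
ee_pos: [0.5661, 0.0102, 0.2752]
tcp_rot: [0.078, 1.575, -0.075]
wrist_force: [0.2, 0.4, 0.0]
width: -0.0001
```

```bash
python3 - <<'E'
from h import *
s=arm.read_state(); print(s['wrist_force'],s['joint_vel'].round(3))
a=snap('wrist','w8.png'); b=arm.grab_frame('scene')
c=a.astype(int); m=((c[:,:,0]-c[:,:,2]>35)&(c[:,:,0]>90)).astype(np.uint8)*255
n,l,k,ce=cv2.connectedComponentsWithStats(m)
for i in range(1,n):
    if k[i,4]>12: print(ce[i].round(1),k[i,4],onz('wrist',[ce[i]],.082,s).round(4))
o=np.zeros((420,800,3),np.uint8); o[:,:400]=cv2.resize(b[150:290,200:333],(400,420),interpolation=cv2.INTER_CUBIC); o[:300,400:]=cv2.resize(a,(400,300)); cv2.imwrite('pics/c8.png',o[:,:,::-1])
E
```

```text
[0.17179281 0.42349114 0.0268935 ] [-0.001  0.002  0.004  0.005 -0.001 -0.001]
[255.6  35.2] 39 [[ 0.4224 -0.0236  0.082 ]]
[384.4  36.4] 41 [[0.4329 0.0761 0.082 ]]
[257.2  74.5] 33 [[ 0.4504 -0.0263  0.082 ]]
[382.3  75.6] 34 [[0.4609 0.0732 0.082 ]]
[437.8 399.3] 360 [[0.7771 0.1157 0.082 ]]
```

View pics/c8.png

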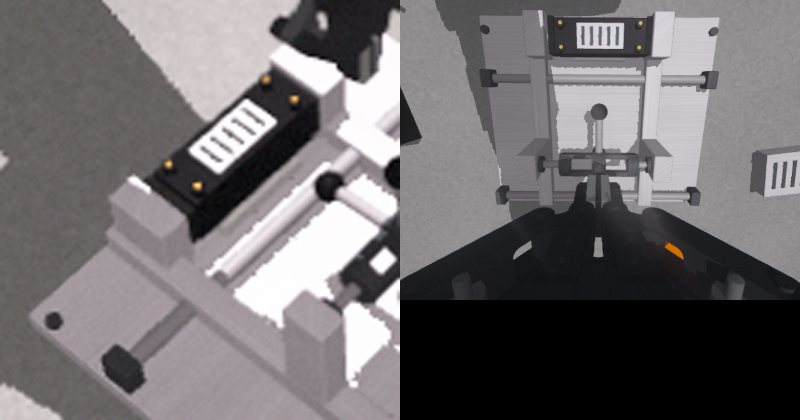

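```bash
python3 -c "
from plant import arm
print(arm.finish_job())"
```

```text
the job is handed in; nothing more can be done
None
```

The housing is clamped in the fixture, and I handed the job in at about 25 s of the 64 s allowed. The hand-in gives no verdict, so what follows rests on my own checks.

- **Placing:** I set the black housing upright on the bed between the open jaws and let go. Checked right after release, it was about 2 mm from the bed centre and within 1° of the bed's length direction.
- **Turning:** I first pinched a ball and carried it round, but it slipped out of the fingers after about 98° of turn. I did the rest by pushing from behind with closed fingers, first ball 3 and then ball 2.
- **Clamping:** the turning torque stayed around 0.2–0.3 N m until the jaws bore on the housing, then climbed. I stopped at about 0.67 N m (9.7 N on the ball), which is roughly 40 N of clamping. I then backed the arm well clear.
- **Last checks:**
  - The wrist force read about 0 N.
  - The camera showed both pads against the housing ends.
  - The housing was upright, within about 3 mm of the bed centre and aligned to within about 1°.
- **Not checked:** I did not measure the clamping force left after the turnbuckle eased back. I never moved near the tray, supply or screwdriver, and did not check their positions afterwards.

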